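Push the planing stop down

TASK

A board is to be slid over the planing slab, and the planing stop is in its way: of the four wooden pins that stand up out of the slab it is the only square one. Gently push it straight down with the fingertips until its top is level with the slab's top or just below, then withdraw. Do not lift it, leave the three round bench dogs standing as they are, and leave the things lying about where they are.

Things in the scene. Friction and masses are not known exactly. Their poses are not given: they have to be found in the camera images.
- slab: Planing slab: thick wooden board with darker end cleats, fixed on the bench, 190 mm along its x, 360 mm along its y, 60 mm high, with a flush insert of the same wood 58 mm square round each of its four pins. Origin: centre of its underside, on the bench; its top is 60 mm above. The four pins stand in it at (x, y) = (-45, -115), (45, -40), (-45, 40), (45, 115) mm in its frame, in any order.
- stop: Planing stop: plain beech post with a square flat top 46 x 46 mm, its sides parallel to the slab's, standing 22 to 34 mm proud of the slab's top at the start. Origin: centre of its flat top; z up. It slides only straight down and up in its mortise; friction holds it wherever it is left, about 4 N moves it down. It bottoms 3 mm below the slab's top.
- dog1: Round bench dog, one of three alike: plain beech pin 29 mm in diameter, standing upright in the slab, 22 to 34 mm proud of its top at the start. Origin: centre of its flat top; z up. Slides down at about 4 N, so it must not be pressed.
- dog2: Round bench dog, one of three alike: plain beech pin 29 mm in diameter, standing upright in the slab, 22 to 34 mm proud of its top at the start. Origin: centre of its flat top; z up. Slides down at about 4 N, so it must not be pressed.
- dog3: Round bench dog, one of three alike: plain beech pin 29 mm in diameter, standing upright in the slab, 22 to 34 mm proud of its top at the start. Origin: centre of its flat top; z up. Slides down at about 4 N, so it must not be pressed.
- offcut: Loose softwood offcut 75 x 24 x 18 mm (x, y, z) lying on the slab near its +y, -x corner. Origin: centre of its underside.
- mallet: Loose joiner's mallet lying on the bench beside the slab's -y end: head 70 x 110 x 60 mm centred at x = +120 mm, round handle 26 mm thick, 240 mm long, from x = -150 mm. Origin: on the bench under the axis.
- chisel: Loose chisel with orange handle lying on the bench beside the slab's +y end, 270 mm long along its x, blade to +x, 24 mm high. Origin: on the bench near mid length.
- jar: Loose closed jar 68 mm in diameter, 100 mm high, standing on the bench beyond the slab (+x). Origin: centre of its underside.
Not all that is in view belongs to the job. What is shaped like the part that bears stop but black or turquoise is not meant.

How it is judged:
By the outcome, as a careful person would: the job done as asked, in the order asked, and still so for the second after the job is handed in, with the robot touching nothing.
It also fails if it takes over 32 s, if anything falls off the work surface, if the arm or the gripper's body presses on something with over 40 N, if the wrist force passes 120 N, or if a joint passes its speed limit or range.

ROBOT

A 6-joint arm with a two-finger parallel gripper is mounted at the origin on the work surface. World frame = base frame: x ahead of the robot, y to its left, z up, the work surface at z = 0. Lengths are in m, angles in rad, forces in N, time in s.
With the tool pointing down it reaches from about 0.275 to 0.75 m from the base axis. Payload 10.2 kg.
Tool frame: the origin (TCP) lies between the finger pads; the fingertips stand 19 mm ahead of it and the grasp point (between the pads) is the TCP; z points along the fingers, y is the direction in which the jaws open and shut (so a half turn about z gives the same grasp; the last joint's range is limited). The gripper opens to 88 mm and grips with 3 to 60 N. Pads are 18 mm wide; open, the fingers measure 123 mm over their backs; the gripper's body (75 mm by 187 mm) begins 45 mm behind the grasp point.
Start: joints at [-1.481, 0.313, 1.498, -0, 1.331, -0.223], TCP at [0.162, -0.5, 0.258] pointing down, gripper open.
Joint ranges: [-2.94, 2.94], [-0.97, 2.17], [0.19, 2.56], [-1.23, 4.37], [0.02, 3.11], [-2.88, 2.88]. Speed limits (rad/s): [2.39, 2.39, 3.01, 3.14, 3.14, 3.14].

INTERFACE

Orientations are given as a 3x3 rotation matrix whose columns are the frame's x, y, z axes.
In Python, from cell import ctrl gives the robot as it stands. The module is installed in compiled form; this text tells all that it offers.
- The arm moves only by the tool carry_out, never from a script. Its argument "steps" is a list of rows, each a list of 2 entries, a list of its own where there are three numbers: the shift along the tool's x, y, z in mm, then the turn, a rotation vector about the tool's x, y, z in rad. A call has 1 to 12 rows; each row shifts and turns the pose as measured when the row begins, along the tool's axes as they then stand; what a row does not reach is not made up. A row lasts 1/8 s, in which the tool goes at most 62.5 mm and 10.7 degrees, less where a joint would pass 70% of its speed; a pose out of reach is approached as far as the arm can. A call with a gripper value outside its range is refused whole. "fingers" is the finger opening in mm, from 0 to 88.1, set as the call begins (left out, the last holds). The fingers move at their own pace and stop on an object; the grip force is fixed at half the most. Time passes only in rows, so rows that do not move let the fingers close. It gives the time, the measured TCP pose, the force and the opening at its end, in the units of the state.
- ctrl.read_state(): the state, without advancing time (a new reading comes with each control period).
- ctrl.snapshot(name): name is "side" or "top"; returns the picture (480x640x3 uint8, red, green, blue); there is no depth.
- ctrl.get_calibration(name): a dict with "K" (3x3 intrinsics, pixels), "rvec" (rotation vector, rad) and "tvec" (3), from world to camera coordinates, as OpenCV has them. Camera axes: x right, y down, z forward; pixel columns grow to the right and rows downward; lengths in m; the calibration is good to about 2 mm. A picture is of the moment at which its call begins. get_calibration takes no time and is no camera call.
- ctrl.close_job(): hands the job in, once; it reports no verdict.
The state is a dict: "time_s": time; "joint_positions": joint angles; "joint_vel": joint speeds; "joint_torque": joint torques, N m; "position": TCP position; "tcp_rot": TCP orientation; "wrist_force": force on the tool from outside, world axes, zero at the start; "moment": the same for the moment, N m; "gripper_width": finger opening in m.
Only numpy, scipy, OpenCV 4.12 (cv2) and the standard library are available. Lean on these libraries where they do the work, as an engineer would, in place of code of your own. Each camera call takes 0.05 s, during which the arm holds its last target.

## Working session

There is one attempt and no reset: what is moved stays moved. The work goes in short steps, Python scripts to look and compute and a tool call to move; the robot and the scene stay as the last step left them, time stands still between calls to the robot, and variables do not carry over. Pictures are saved under pics/ and viewed, and the job is handed in when it is done.

Besides the shell and the picture viewer there is one more tool, called after "Emit:" as name(argument=value, ...) on one line, values as JSON. carry_out: Moves the arm, as the interface text tells. Its arguments: {"type":"object","properties":{"steps":{"type":"array"},"fingers":{"type":"number"}},"required":["steps"]}

```bash
mkdir -p pics; python3 - <<'E'
from cell import ctrl
import cv2
for n in("side","top"):
    cv2.imwrite(f"pics/{n}0.png",ctrl.snapshot(n)[:,:,::-1]); print(n,ctrl.get_calibration(n))
s=ctrl.read_state();print(s["time_s"],s["position"],s["tcp_rot"],s["wrist_force"],s["gripper_width"])
E
```

```text
side {'K': array([[582.75819281,   0.        , 321.65514691],
       [  0.        , 582.75819281, 241.89965263],
       [  0.        ,   0.        ,   1.        ]]), 'rvec': array([ 0.82741556, -2.43880005,  1.19324444]), 'tvec': array([0.49669377, 0.29237423, 1.15467559])}
top {'K': array([[518.48250504,   0.        , 308.01992189],
       [  0.        , 518.48250504, 236.16922834],
       [  0.        ,   0.        ,   1.        ]]), 'rvec': array([ 2.20425597, -2.15705313,  0.11622834]), 'tvec': array([-0.00616964,  0.61775763,  1.28310156])}
0.1 [ 0.16153177 -0.49933089  0.2572264 ] [[ 9.51476204e-01  3.07722312e-01 -1.09694493e-04]
 [ 3.07722236e-01 -9.51475567e-01  1.12693406e-03]
 [ 2.42411126e-04 -1.10600638e-03 -9.99999359e-01]] [ 0.55286242 -0.55733207  0.37869351] 0.08799263844791964
```

View pics/side0.png

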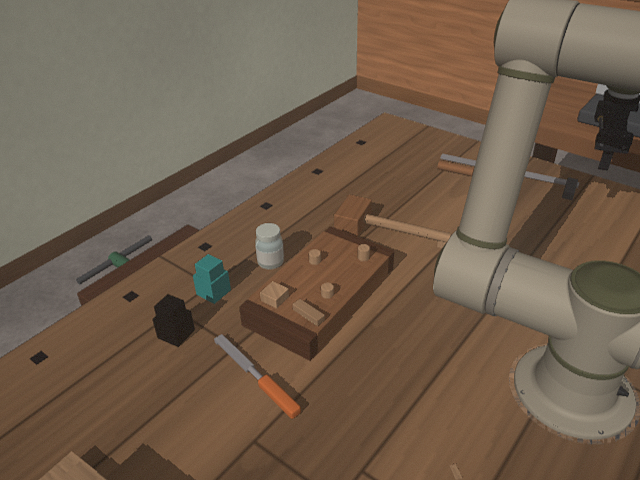

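View pics/top0.png

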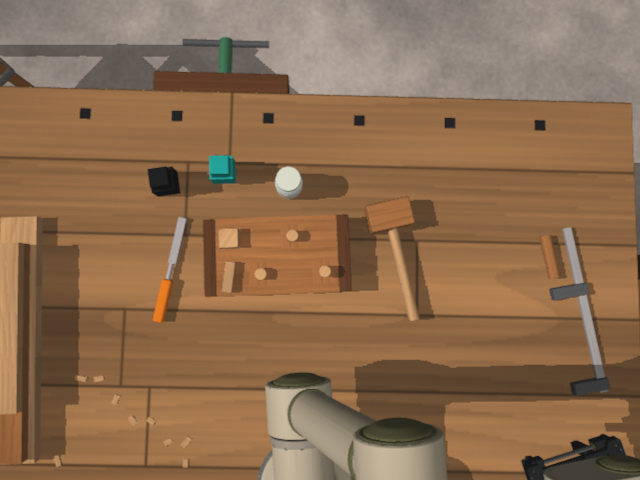

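```bash
python3 - <<'E'
import cv2
a=cv2.imread("pics/top0.png")[205:305,195:360];b=cv2.imread("pics/side0.png")[220:365,230:405]
cv2.imwrite("pics/tc.png",cv2.resize(a,None,fx=4.8,fy=4.8,interpolation=cv2.INTER_CUBIC))
cv2.imwrite("pics/sc.png",cv2.resize(b,None,fx=4,fy=4,interpolation=cv2.INTER_CUBIC))
E
```

```text
(no output)
```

View pics/tc.png

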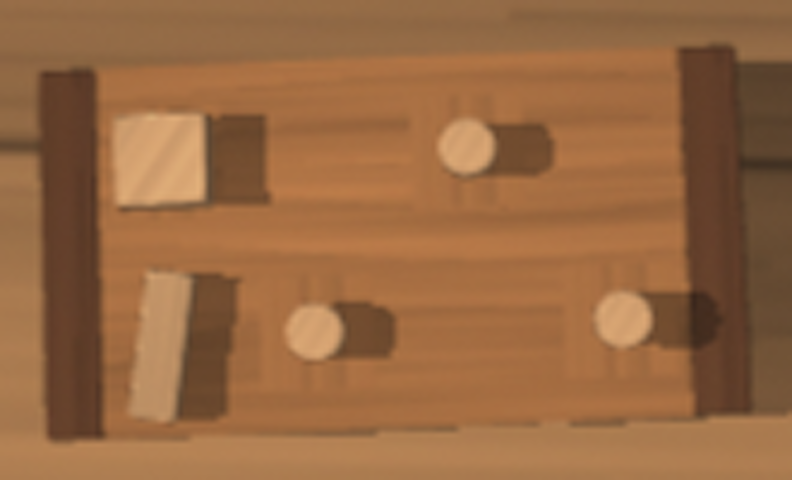

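View pics/sc.png

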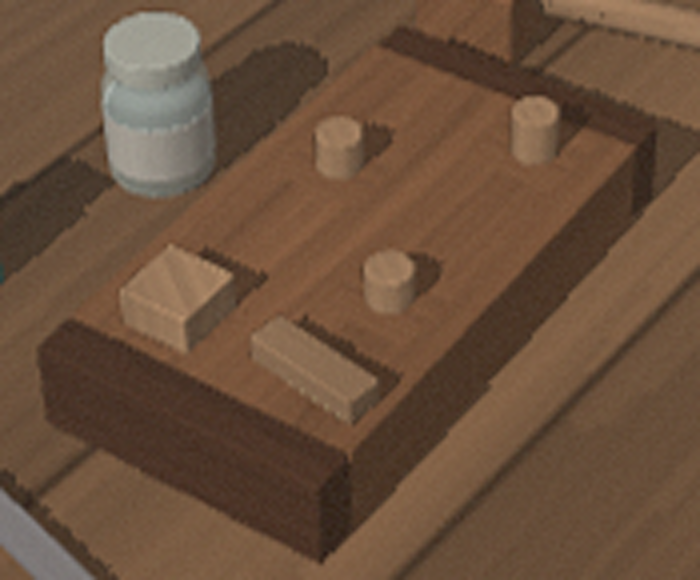

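The top crop shows four pins on the slab: three round ones at top-image pixels (292,236), (261,274) and (325,272), and a square one at (228,238). The square one is the stop. It is plain beech, has a wood-grained square top, and sits at slab (45,115). The offcut at (229,277) is a loose bar. The black and turquoise blocks are off the slab.

```bash
cat > h.py <<'E'
import numpy as np,cv2
from cell import ctrl
C={n:ctrl.get_calibration(n) for n in("side","top")}
def ray(n,p):
    c=C[n];R=cv2.Rodrigues(c["rvec"])[0];o=-R.T@c["tvec"]
    return o,R.T@np.linalg.inv(c["K"])@[p[0],p[1],1]
def atz(n,p,z):
    o,d=ray(n,p);return o+d*(z-o[2])/d[2]
def tri(ps,pt):
    o1,d1=ray("side",ps);o2,d2=ray("top",pt)
    t=np.linalg.lstsq(np.c_[d1,-d2],o2-o1,rcond=None)[0]
    a,b=o1+d1*t[0],o2+d2*t[1];return (a+b)/2,np.linalg.norm(a-b)
T=lambda x,y:(195+(x+.5)/4.8-.5,205+(y+.5)/4.8-.5)
S=lambda x,y:(230+(x+.5)/4-.5,220+(y+.5)/4-.5)
E
python3 - <<'E'
from h import *
np.set_printoptions(precision=4,suppress=True)
cs=[atz("top",T(*p),.06) for p in[(40,72),(735,46),(750,412),(48,438)]]
print("slab",*cs,np.mean(cs,0))
for i in range(4):print(np.linalg.norm(cs[i]-cs[(i+1)%4]))
c=np.mean(cs,0);ya=cs[0]-cs[1]+cs[3]-cs[2];ya/=np.linalg.norm(ya);xa=np.array([ya[1],-ya[0],0])
print("yaw axes",xa,ya)
for x,y in[(45,115),(45,-40),(-45,40),(-45,-115)]:print("model",c+xa*x/1e3+ya*y/1e3)
st=[(113,115),(206,112),(208,203),(118,208)]
tt=[atz("top",T(*p),.088) for p in st];print("stop",*tt,np.mean(tt,0))
for n,s,t in[("stop",(178,283),(161,160)),("d(45,-40)",(340,130),(467,147)),("d(-45,40)",(389,264),(315,332)),("d(-45,-115)",(537,109),(624,320))]:print(n,tri(S(*s),T(*t)))
for s,t in[((122,293),(113,115)),((175,245),(206,112)),((234,282),(208,203)),((187,320),(118,208))]:print(tri(S(*s),T(*t)))
E
```

```text
slab [0.6501 0.2678 0.06  ] [ 0.6718 -0.0898  0.06  ] [ 0.4838 -0.1     0.06  ] [0.4632 0.2564 0.06  ] [0.5672 0.0836 0.06  ]
0.358264773374376
0.1883069054660044
0.35702444306897274
0.18719471216282624
yaw axes [0.9983 0.059  0.    ] [-0.059   0.9983  0.    ]
model [0.6054 0.2011 0.06  ]
model [0.6145 0.0463 0.06  ]
model [0.5199 0.1209 0.06  ]
model [ 0.5291 -0.0338  0.06  ]
stop [0.6258 0.2251 0.088 ] [0.6284 0.1785 0.088 ] [0.5826 0.176  0.088 ] [0.5791 0.2209 0.088 ] [0.604  0.2001 0.088 ]
stop (array([0.6041, 0.2011, 0.081 ]), np.float64(0.0003331427521666835))
d(45,-40) (array([0.6135, 0.0467, 0.0854]), np.float64(0.0009604952485952117))
d(-45,40) (array([0.5193, 0.1209, 0.083 ]), np.float64(1.3944853619836158e-05))
d(-45,-115) (array([ 0.528 , -0.0337,  0.0907]), np.float64(0.0009748127626095145))
(array([0.6254, 0.2254, 0.0799]), np.float64(0.0030622803095115454))
(array([0.6281, 0.1786, 0.0804]), np.float64(0.002749192213983253))
(array([0.5836, 0.1776, 0.0758]), np.float64(0.00047288187910735373))
(array([0.5793, 0.2216, 0.0826]), np.float64(0.00034525784055337855))
```

The slab measures 357 x 188 mm, which matches. The stop's centre triangulates to (0.604, 0.2005), against (0.605, 0.201) from the slab model, with its top at z ≈ 0.081–0.086. Closed fingers measure about 35 x 18 mm, so they fit inside the 46 mm top. I'll close them and travel there at the current height.

Emit:
carry_out(steps=[[[44,-37,0],[0,0,0]],[[44,-37,0],[0,0,0]],[[44,-37,0],[0,0,0]],[[44,-37,0],[0,0,0]],[[44,-37,0],[0,0,0]],[[44,-37,0],[0,0,0]],[[44,-37,0],[0,0,0]],[[44,-37,0],[0,0,0]],[[44,-37,0],[0,0,0]],[[44,-37,0],[0,0,0]],[[44,-37,0],[0,0,0]],[[0,0,0],[0,0,0]]], fingers=0)

```text
time_s: 1.6
position: [0.5056, 0.0548, 0.2558]
tcp_rot: [[0.952, 0.305, -0.001], [0.305, -0.952, 0.004], [-0.0, -0.004, -1.0]]
wrist_force: [-0.7, -1.0, 0.1]
gripper_width: 0.0005
```

Emit:
carry_out(steps=[[[46,-36,0],[0,0,0]],[[46,-36,0],[0,0,0]],[[46,-36,0],[0,0,0]],[[0,0,0],[0,0,0.125]],[[0,0,30],[0,0,0.125]],[[0,0,40],[0,0,0]],[[0,0,0],[0,0,0]]])

```text
time_s: 2.48
position: [0.606, 0.1973, 0.1822]
tcp_rot: [[0.999, 0.046, -0.006], [0.046, -0.999, 0.001], [-0.006, -0.001, -1.0]]
wrist_force: [0.2, 0.1, -0.3]
gripper_width: 0.0005
```

```bash
python3 - <<'E'
from h import *
s=ctrl.read_state();p=s["position"];R=s["tcp_rot"]
print(p,R,s["wrist_force"])
d=np.array([.604,.2005,p[2]])-p
print("tool mm",R.T@d*1e3,"tips z",p[2]-.019)
E
```

```text
[0.60603895 0.19733399 0.18224012] [[ 9.98928366e-01  4.58264232e-02 -6.48522702e-03]
 [ 4.58338141e-02 -9.98948582e-01  9.95572989e-04]
 [-6.43278479e-03 -1.29174879e-03 -9.99978475e-01]] [ 0.20249271  0.10688325 -0.32715503]
tool mm [-1.89165505 -3.25611721  0.01637505] tips z 0.16324011717931006
```

Emit:
carry_out(steps=[[[-2,-3,0],[0,0.006,0]],[[0,0,40],[0,0,0]],[[0,0,20],[0,0,0]],[[0,0,0],[0,0,0]]])

```text
time_s: 2.98
position: [0.6066, 0.1995, 0.1287]
tcp_rot: [[0.999, 0.045, 0.011], [0.045, -0.999, 0.003], [0.011, -0.002, -1.0]]
wrist_force: [0.9, 0.1, -0.2]
gripper_width: 0.0005
```

```bash
python3 - <<'E'
from h import *
s=ctrl.read_state();p=s["position"];R=s["tcp_rot"]
print(p,R,s["wrist_force"])
a=ctrl.snapshot("side");b=ctrl.snapshot("top")
A=cv2.resize(a[215:350,240:400],None,fx=4,fy=4,interpolation=2)[:,:,::-1]
cv2.imwrite("pics/s1.png",A)
E
```

```text
[0.60655167 0.19951541 0.12868016] [[ 0.99892551  0.04498963  0.01112434]
 [ 0.0449638  -0.99898533  0.00256177]
 [ 0.0112283  -0.00205882 -0.99993484]] [ 0.86025832  0.05683673 -0.17747636]
```

View pics/s1.png

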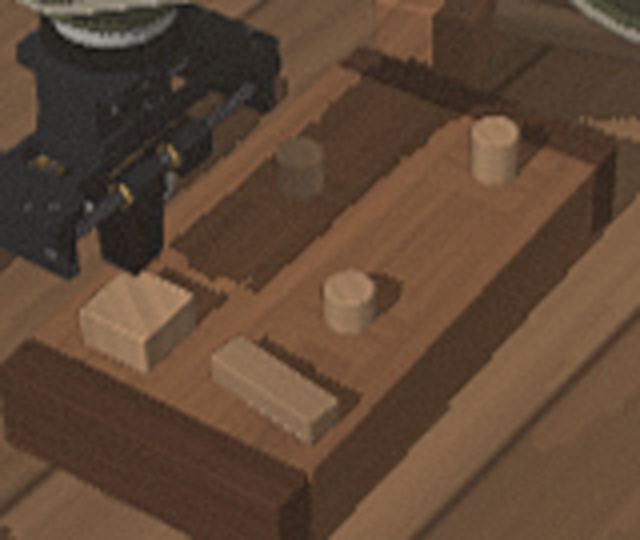

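Side view: the fingertips (crop about (130,265)) hang above the square stop (top centre about (137,305)), and the neighbouring pins are clear. I'll go down in small rows.

Emit:
carry_out(steps=[[[-2.5,-1,5],[0,-0.006,0]],[[0,0,6],[0,0,0]],[[0,0,6],[0,0,0]],[[0,0,4],[0,0,0]],[[0,0,3],[0,0,0]],[[0,0,0],[0,0,0]]])

```text
time_s: 3.82
position: [0.6055, 0.2008, 0.1068]
tcp_rot: [[0.999, 0.045, 0.011], [0.045, -0.999, 0.003], [0.011, -0.003, -1.0]]
wrist_force: [0.4, 0.6, 0.3]
gripper_width: 0.0003
```

Emit:
carry_out(steps=[[[-1,0,3],[0,-0.01,0]],[[0,0,3],[0,0,0]],[[0,0,3],[0,0,0]]])

```text
time_s: 4.2
position: [0.6046, 0.2008, 0.0984]
tcp_rot: [[0.999, 0.045, 0.001], [0.045, -0.999, 0.003], [0.001, -0.003, -1.0]]
wrist_force: [-2.5, 0.3, 4.4]
gripper_width: 0.0003
```

Contact: 4.4 N upward with the tips at z ≈ 0.08, which agrees with the measured top height. I'll push on.

Emit:
carry_out(steps=[[[0,0,3],[0,0,0]],[[0,0,3],[0,0,0]],[[0,0,3],[0,0,0]],[[0,0,3],[0,0,0]],[[0,0,2],[0,0,0]]])

```text
time_s: 4.82
position: [0.6046, 0.2008, 0.0838]
tcp_rot: [[0.999, 0.045, 0.001], [0.045, -0.999, 0.002], [0.001, -0.002, -1.0]]
wrist_force: [-2.5, -0.5, 4.7]
gripper_width: 0.0003
```

Emit:
carry_out(steps=[[[0,0,2],[0,0,0]],[[0,0,2],[0,0,0]],[[0,0,2],[0,0,0]],[[0,0,0.5],[0,0,0]]])

```text
time_s: 5.32
position: [0.6046, 0.2008, 0.0767]
tcp_rot: [[0.999, 0.045, 0.001], [0.045, -0.999, 0.002], [0.001, -0.002, -1.0]]
wrist_force: [-2.2, -0.5, 4.0]
gripper_width: 0.0004
```

The tips are at z ≈ 0.0577, about 2 mm below the slab top, and the force is still 4 N. I'll withdraw straight up and look.

Emit:
carry_out(steps=[[[0,0,-8],[0,0,0]],[[0,0,-20],[0,0,0]],[[0,0,-40],[0,0,0]],[[0,0,-50],[0,0,0]],[[0,0,-50],[0,0,0]],[[-50,30,0],[0,0,0]],[[-50,50,0],[0,0,0]],[[-40,50,0],[0,0,0]],[[0,50,0],[0,0,0]],[[0,50,0],[0,0,0]],[[0,50,0],[0,0,0]],[[0,0,0],[0,0,0]]])

```text
time_s: 6.82
position: [0.481, -0.0868, 0.2529]
tcp_rot: [[0.999, 0.046, 0.015], [0.046, -0.999, 0.002], [0.015, -0.001, -1.0]]
wrist_force: [0.2, -0.2, -0.1]
gripper_width: 0.0005
```

```bash
python3 - <<'E'
from h import *
a=ctrl.snapshot("side");b=ctrl.snapshot("top")
A=cv2.resize(a[220:365,230:405],None,fx=4,fy=4,interpolation=2)[:,:,::-1]
cv2.imwrite("pics/s2.png",A);cv2.imwrite("pics/t2.png",cv2.resize(b[205:305,195:360],None,fx=4.8,fy=4.8,interpolation=2)[:,:,::-1])
cv2.imwrite("pics/t2f.png",b[:,:,::-1])
E
```

```text
(no output)
```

View pics/s2.png

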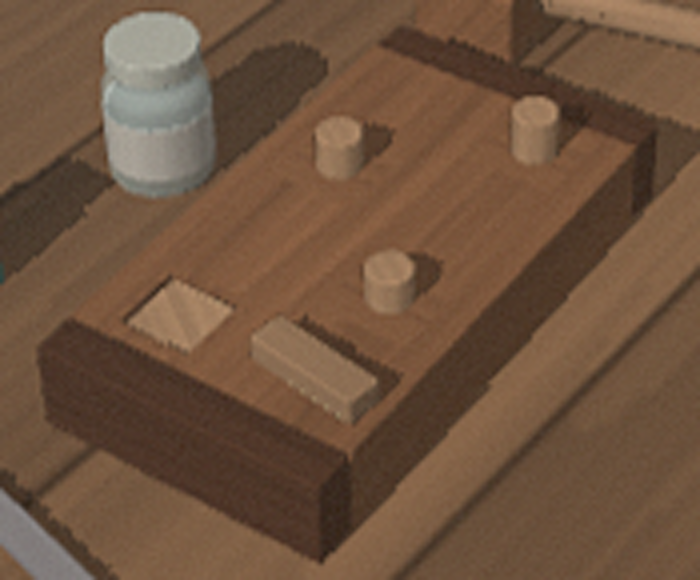

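View pics/t2.png

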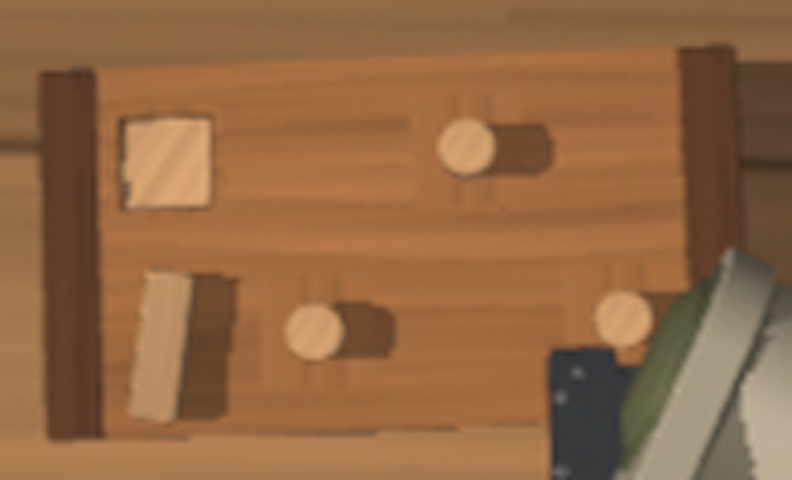

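View pics/t2f.png

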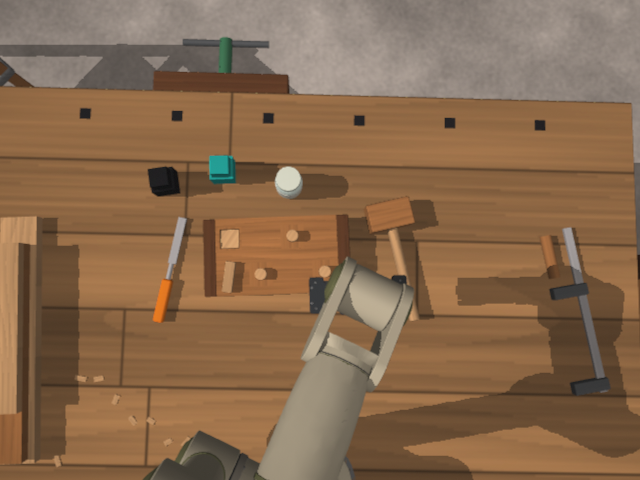

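The stop's square (side crop about (180,315)) now sits slightly below the slab, with the dark rim of the mortise showing along its far edges. The dogs, offcut, jar, chisel and mallet are at the same pixels as before. The arm is at z ≈ 0.25 and touches nothing.

```bash
python3 - <<'E'
from cell import ctrl
print(ctrl.close_job())
E
```

```text
the job is handed in; nothing more can be done
None
```

The planing stop, the square pin at slab (45, 115), is down just below the slab's top. I pushed it straight down with closed fingers at about 4–5 N, withdrew the arm and handed the job in at about 7 s.

- **Depth:** the fingertips finished at z ≈ 0.0577, about 2 mm below the slab's 0.060 top. The last side view shows the stop slightly recessed, with the mortise rim visible.
- **Everything else:** in the last pictures the three dogs, offcut, jar, chisel and mallet are where they were at the start. The arm hides part of the mallet's handle in the last top view, but the part that shows has not moved.
- **Arm:** it ended clear at z ≈ 0.25 with the wrist force near zero.
- **Disagreement:** the camera estimates of the stop's starting height spread from 76 to 83 mm; I felt contact with the tips at about 80 mm or just above.

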